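Wedge a flat-plate cell tight in its clamp frame

ROBOT

A 7-joint arm with a two-finger parallel gripper is mounted at the origin on the work surface. World frame = base frame: x ahead of the robot, y to its left, z up, the work surface at z = 0. Lengths are in m, angles in rad, forces in N, time in s.
With the tool pointing down it reaches from about 0.4 to 0.85 m from the base axis. Payload 10.4 kg.
Tool frame: the origin (TCP) lies midway between the tips of the shut fingers; the grasp point (between the pads) lies 19 mm behind it; z points along the fingers, y is the line along which they close (so a half turn about z gives the same grasp; the last joint's range is limited). The gripper opens to 87 mm and grips with 3 to 60 N. Pads are 19 mm wide; open, the fingers measure 117 mm over their backs; the gripper's body (75 mm by 190 mm) begins 51 mm behind the grasp point.
Start: joints at [1.11, 0.332, -0.065, 1.46, 0.022, 1.35, -0.088], TCP at [0.265, -0.566, 0.223] pointing down, gripper open.
Joint ranges: [-2.6, 2.6], [-0.5, 2.12], [-1.47, 1.34], [0.16, 2.42], [-1.27, 4.41], [0.06, 2.06], [-2.6, 2.6]. Speed limits (rad/s): [2.22, 2.22, 2.79, 2.79, 3.14, 3.14, 3.14].

INTERFACE

Orientations are given as a unit quaternion [x, y, z, w].
In Python, from bench import sensors, eyes, order gives the robot as it stands.
- The arm moves only by the tool arm_command, never from a script. Its argument "steps" is a list of rows, each an object with "rot": the turn, a rotation vector about the world's x, y, z in degrees, a list of three; "slide": the shift along the world's x, y, z in m, a list of three; "grip": the opening, from 0 (shut) to 1 (fully open). A call has exactly 8 rows; each row shifts and turns the commanded pose from where the row before left it; what a row does not reach is not made up. A row lasts 1/8 s, in which the tool goes at most 62.5 mm and 10.7 degrees, less where a joint would pass 70% of its speed; a pose out of reach is approached as far as the arm can. A call with a gripper value outside its range is refused whole. The fingers move at their own pace and stop on an object; "newtons" is the grip in N (left out, the last holds). Time passes only in rows, so rows that do not move let the fingers close, or fill a call up. It gives the time, the measured TCP pose, the force, the opening and the grip force at its end, in the units of the state.
- sensors.read_state(): the state, without advancing time (a new reading comes with each control period).
- eyes.camera(name): name is "scene" or "top" or "wrist"; returns a dict with "pixels" (384x512x3 uint8, red, green, blue), "intrinsics" (3x3 intrinsics, pixels), "k1" (the pictures are not rectified: a ray, as slopes to the right and down, at radius r is drawn at 1 + k1 r^2 times it, then the intrinsics apply), "pose" (4x4, takes a point from camera to world coordinates). Camera axes: x right, y down, z forward; pixel columns grow to the right and rows downward; lengths in m; the calibration is good to about 2 mm. A picture is of the moment at which its call begins. There is no depth.
- order.close_job(): hands the job in; it is judged then, once.
Trained networks look in a picture, given as the dict that the camera call returned (one of the last four; its "shot" number tells which), for a name from the list of things; names that differ only in an ending like _2 or _b are one class to them, and where a whole thing is asked for, a point or a joint stands for the part that bears it (a point fixed in the world has none). Each returns a list of dicts, best first, with "conf" (0 to 1); they miss things now and then, are a little off and sometimes report something else, mostly with a low value. They report only what shows in the picture. A call takes as long as a camera call. They do not tell look-alikes from the thing itself.
- eyes.look_for(name, picture): "bbox" ([left, top, right, bottom] in pixels, round what is visible of it).
The state is a dict: "time": time; "joint_positions": joint angles; "joint_vel": joint speeds; "joint_torque": joint torques, N m; "ee_pos": TCP position; "eef_rot": TCP orientation; "ft_force": force on the tool from outside, world axes, zero at the start; "torque": the same for the moment, N m; "width": finger opening in m; "grip_force": force on a finger pad.
Only numpy, scipy, OpenCV 4.12 (cv2) and the standard library are available. Lean on these libraries where they do the work, as an engineer would, in place of code of your own. Each camera call takes 0.05 s, during which the arm holds its last target. There are 200 camera calls.

TASK

Stand the flat-plate test cell in the clamp frame, between the red sprung stop jaw and the blue slanted jaw. Then drive the orange wedge, thin end first, along the gap left between the cell and the slanted jaw until it jams firmly and the cell visibly squeezes the stop jaw back, and let go. Leave the bottle, beaker, jar and meter where they are and keep the cell upright.

Things in the scene. Friction and masses are not known exactly. Their poses are not given: they have to be found in the camera images.
- frame: Clamp frame bolted to the bench. Origin in its middle at bench level, z up, x from red stop jaw to blue slanted jaw. Base plate 140 (x) x 108 (y) x 8 mm, with a runway for the wedge (x = 6 to 50 mm, out to y = -152, same 8 mm). Slanted face: x = 26.8 mm - 0.15 y, y = -42 to 42 mm. Jaws rise to 53 mm. A rail (y = 39 to 48 mm, 33 mm high, x = -35 to 15) and a lip (y = -39 to -47, 20 mm high, x = -35 to 0) bound the cell's bay.
- stop_jaw (a joint): How far the sprung red stop jaw (14 x 84 x 43 mm, in front of a fixed blue backing) is squeezed back along the frame's -x, in m: 0 free, 0.004 fully back; 3 N per mm. The clamp is properly tight with it squeezed back by some 1.5 to 4 mm.
- jaw_face (a point): Middle of the red stop jaw's inner face, against which the cell is clamped; at x = -35, y = 0, z = 30 mm in the frame while the jaw is free; it moves with the jaw.
- cell_seat (a point): Fixed point on top of the frame's base plate (8 mm above the bench), axes as the frame: the centre of the cell's underside when the cell just touches the free stop jaw and is midway (+-3 mm) between rail and lip. In the frame it is at x = -10, y = 0 mm.
- wedge_home (a point): Fixed point, axes as the frame: about where the wedge's grip point ends with the clamp tight (frame x = 26 to 28, y = -102, z = 63 mm), +-10 mm along y. The wedge enters from the open -y side, along +y on the runway, axes parallel to the frame's, bites near y = -116 mm, then follows the slanted jaw (shifts 0.15 mm toward -x per mm of +y), moving the cell with it.
- cell_grip (a point): Point in the black handle bar of the loose cell, 80 mm above the middle of its underside, z up. Cell: clear, white, brass and black plates, 50 (x) x 72 (y) x 55 mm high, about 0.4 kg, two blue stubs 10 mm tall on top at y = +-29 mm. Bar 16 (x) x 44 (y) mm, from 55 to 97 mm above the underside. The same either way round (half turn). It stands with its x along the frame's x.
- wedge_grip (a point): Grip point of the loose orange wedge, on the axis of its black post (20 x 20 mm, 30 to 78 mm up), 55 mm above its underside, z up. Wedge 145 mm long (y), 32 high, 0.13 kg: round nose 10 mm thick, 133 mm ahead (+y); tail 31 mm thick, 12 mm behind. Flat side, for the cell, at x = -13 mm; the other tapers 0.15 per mm like the slanted jaw. A 15 to 20 N push drives it tight; friction holds it.
- bottle: Amber glass bottle, 62 mm wide, 145 mm tall (bystander); origin at the centre of its underside.
- beaker: Clear glass beaker, 64 mm wide, 85 mm tall (bystander); origin at the centre of its underside.
- jar: Small glass jar with red cap, 42 mm wide, 55 mm tall (bystander), beside the wedge's way in; origin at the centre of its underside.
- meter: Yellow hand-held meter lying flat, 85 (x) x 160 (y) x 36 mm, with a black dial 6 mm proud (bystander); origin at the centre of its underside.
Mind the look-alikes: they are no part of the job. Of the things like the part that bears wedge_grip, leave any that is turquoise; of the rest the larger one is meant.

How it is judged:
By the outcome, as a careful person would: the job done as asked, in the order asked, and still so for the second after the job is handed in, with the robot touching nothing.
It also fails if it takes over 72 s, if anything falls off the work surface, if the arm or the gripper's body presses on something with over 40 N, if the wrist force passes 120 N, or if a joint passes its speed limit or range.

## Working session

There is one attempt and no reset: what is moved stays moved. The work goes in short steps, Python scripts to look and compute and a tool call to move; the robot and the scene stay as the last step left them, time stands still between calls to the robot, and variables do not carry over. Pictures are saved under pics/ and viewed, at most 10 in all, crops included, and the job is handed in when it is done.

Besides the shell and the picture viewer there is one more tool, called after "Call:" as name(argument=value, ...) on one line, values as JSON. arm_command: Moves the arm, as the interface text tells. Its arguments: {"type":"object","properties":{"steps":{"type":"array","items":{"type":"object","properties":{"rot":{"type":"array","items":{"type":"number"}},"slide":{"type":"array","items":{"type":"number"}},"grip":{"type":"number"}}}},"newtons":{"type":"number"}},"required":["steps"]}

```bash
ls; mkdir -p pics; cat > h.py <<'E'
import numpy as np, cv2
from bench import sensors, eyes, order
def ray(p,u,v):
    K=np.array(p["intrinsics"]);T=np.array(p["pose"])
    d=np.array([(u-K[0,2])/K[0,0],(v-K[1,2])/K[1,1]]);s=d.copy()
    for _ in range(20): s=d/(1+p["k1"]*(s@s))
    r=T[:3,:3]@np.array([s[0],s[1],1]);return T[:3,3],r/np.linalg.norm(r)
def onz(p,u,v,z):
    o,r=ray(p,u,v);return o+r*(z-o[2])/r[2]
def proj(p,X):
    K=np.array(p["intrinsics"]);T=np.array(p["pose"])
    c=T[:3,:3].T@(np.array(X)-T[:3,3]);s=c[:2]/c[2];s=s*(1+p["k1"]*(s@s))
    return K[0,0]*s[0]+K[0,2],K[1,1]*s[1]+K[1,2]
def tri(rs):
    A=np.zeros((3,3));b=np.zeros(3)
    for o,r in rs:
        M=np.eye(3)-np.outer(r,r);A+=M;b+=M@o
    X=np.linalg.solve(A,b);return X,[np.linalg.norm((np.eye(3)-np.outer(r,r))@(X-o)) for o,r in rs]
def save(p,name,box=None,scale=1):
    im=p["pixels"][:,:,::-1]
    if box: im=im[box[1]:box[3],box[0]:box[2]]
    cv2.imwrite("pics/"+name,cv2.resize(im,None,fx=scale,fy=scale,interpolation=cv2.INTER_CUBIC))
E
cat > a.py <<'E'
from h import *
ims=[]
for c in ["scene","top"]:
    p=eyes.camera(c);ims.append(p["pixels"]);print(c,np.round(p["pose"],3).tolist(),np.array(p["intrinsics"])[0].tolist(),p["k1"])
    for n in ["frame","stop_jaw","cell_grip","wedge_grip","bottle","beaker","jar","meter"]:
        print(n,[(np.round(d["bbox"]).tolist(),round(d["conf"],2)) for d in eyes.look_for(n,p)[:4]])
    save(p,c+"0.png",scale=1.5)
E
python3 a.py
```

```text
pics
scene [[0.253, 0.823, -0.509, 1.189], [0.967, -0.213, 0.138, -0.213], [0.005, -0.528, -0.85, 1.203], [0.0, 0.0, 0.0, 1.0]] [494.81669340884275, 0.0, 253.85862008696768] -0.13886943112424574
frame [([256.0, 177.0, 333.0, 248.0], 0.95)]
stop_jaw [([280.0, 183.0, 308.0, 204.0], 0.81)]
cell_grip [([128.0, 238.0, 157.0, 276.0], 0.86), ([355.0, 117.0, 384.0, 159.0], 0.67)]
wedge_grip [([96.0, 142.0, 144.0, 162.0], 0.9), ([165.0, 177.0, 202.0, 193.0], 0.77), ([111.0, 172.0, 158.0, 211.0], 0.72)]
bottle [([353.0, 116.0, 383.0, 157.0], 0.79)]
beaker [([383.0, 179.0, 407.0, 209.0], 0.7)]
jar [([220.0, 196.0, 235.0, 219.0], 0.53)]
meter [([302.0, 263.0, 373.0, 306.0], 0.63)]
top [[-0.016, -0.998, 0.058, 0.449], [-1.0, 0.015, -0.017, -0.009], [0.016, -0.058, -0.998, 1.076], [0.0, 0.0, 0.0, 1.0]] [368.3804814313384, 0.0, 254.84774652573267] -0.0703195756791293
frame [([188.0, 142.0, 261.0, 198.0], 0.96), ([202.0, 179.0, 230.0, 194.0], 0.52)]
stop_jaw [([203.0, 176.0, 230.0, 189.0], 0.45)]
cell_grip [([356.0, 140.0, 383.0, 170.0], 0.78)]
wedge_grip [([351.0, 277.0, 408.0, 296.0], 0.96), ([298.0, 219.0, 340.0, 226.0], 0.78), ([356.0, 139.0, 383.0, 169.0], 0.61), ([349.0, 205.0, 394.0, 242.0], 0.56)]
bottle [([107.0, 215.0, 138.0, 240.0], 0.65)]
beaker [([107.0, 142.0, 134.0, 169.0], 0.86), ([188.0, 141.0, 262.0, 201.0], 0.71)]
jar [([275.0, 178.0, 284.0, 194.0], 0.48)]
meter [([178.0, 76.0, 234.0, 112.0], 0.86), ([186.0, 141.0, 260.0, 200.0], 0.56)]
```

View pics/scene0.png

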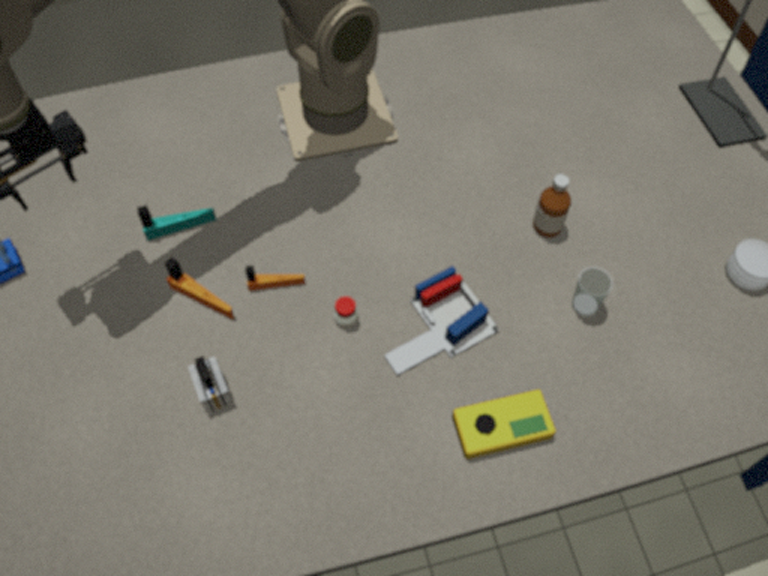

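View pics/top0.png

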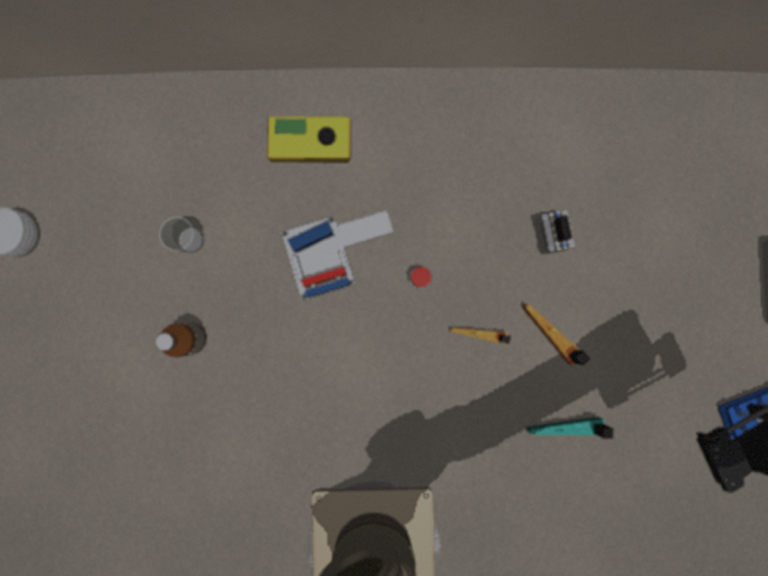

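Scene view: the large orange wedge is at about (133,193), the cell at (140,258) and the frame at (295,212). The small orange wedge (184,187) and the turquoise one (120,147) are look-alikes. In the top view the wedge is at (370,222), the cell at (371,154), the frame at (215,172) with its runway to the right, and the jar at (280,184).

```bash
python3 - <<'E'
from h import *
p=eyes.camera("top")
s=sensors.read_state();print({k:np.round(v,3).tolist() for k,v in s.items()})
w=eyes.camera("wrist");T=np.array(w["pose"]);print(np.round(T,3).tolist(),np.round(w["intrinsics"],1).tolist(),w["k1"])
print("wedge post",onz(p,387,237,.078),"nose",onz(p,350,204,.032),"cell",onz(p,374,153,.097),"frame",onz(p,212,172,.03),"runway end",onz(p,260,148,.008),"jar",onz(p,280,184,.055))
hsv=cv2.cvtColor(p["pixels"],cv2.COLOR_RGB2HSV)
for n,lo,hi,z,roi in [("red",(0,120,60),(8,255,255),.053,(190,240,170,200)),("red2",(172,120,60),(180,255,255),.053,(190,240,170,200)),("blue",(100,100,40),(125,255,255),.053,(185,235,140,200))]:
    m=cv2.inRange(hsv,lo,hi);k=np.zeros_like(m);k[roi[2]:roi[3],roi[0]:roi[1]]=1;m=m*k
    n_,l,st,ce=cv2.connectedComponentsWithStats(m)
    for i in range(1,n_):
        if st[i,4]>25:
            ys,xs=np.where(l==i);b=cv2.minAreaRect(np.c_[xs,ys].astype(np.float32));q=[onz(p,*c,z) for c in cv2.boxPoints(b)]
            print(n,st[i].tolist(),np.round(onz(p,*ce[i],z),3),np.round(q,3)[:,:2].tolist())
E
```

```text
{'time': 0.95, 'joint_positions': [1.11, 0.332, -0.065, 1.46, 0.022, 1.35, -0.088], 'joint_vel': [0.001, 0.0, 0.0, 0.0, -0.0, 0.0, 0.001], 'joint_torque': [-0.001, -62.306, 0.024, -39.014, -0.061, 0.032, 0.0], 'ee_pos': [0.265, -0.566, 0.223], 'eef_rot': [0.976, 0.217, 0.0, 0.0], 'ft_force': [0.361, -1.264, 0.375], 'torque': [0.01, -0.031, 0.024], 'grip_force': 0.0, 'width': 0.087}
[[0.423, -0.87, -0.253, 0.334], [-0.906, -0.407, -0.119, -0.534], [0.001, 0.279, -0.96, 0.384], [0.0, 0.0, 0.0, 1.0]] [[283.4, 0.0, 252.2], [0.0, 283.4, 191.7], [0.0, 0.0, 1.0]] 0.006856665199307761
wedge post [ 0.36715527 -0.38586979  0.078     ] nose [ 0.45977727 -0.29824427  0.032     ] cell [ 0.59613439 -0.35084822  0.097     ] frame [0.55737227 0.09431194 0.03      ] runway end [ 0.62814525 -0.04441523  0.008     ] jar [ 0.51845783 -0.09680809  0.055     ]
red [202, 178, 28, 13, 149] [0.521 0.082 0.053] [[0.517, 0.123], [0.539, 0.046], [0.525, 0.042], [0.503, 0.119]]
blue [193, 148, 28, 19, 241] [0.596 0.106 0.053] [[0.59, 0.147], [0.625, 0.076], [0.603, 0.065], [0.569, 0.136]]
blue [204, 186, 29, 12, 112] [0.501 0.077 0.053] [[0.495, 0.117], [0.517, 0.039], [0.506, 0.036], [0.484, 0.114]]
```

Call:
arm_command(steps=[{"slide":[0.037,0.033,0.02]},{"slide":[0.037,0.033,0.02]},{"slide":[0.037,0.033,0.02]},{"slide":[0.037,0.033,0.02]},{"slide":[0.037,0.033,0.02]},{"slide":[0.03,0.03,0.0]},{},{}])

```text
schema error: expected keys rot, slide, grip
```

```bash
python3 - <<'E'
from h import *
w=eyes.camera("wrist");save(w,"w1.png",scale=1.5)
import pickle;pickle.dump(w,open("w1.pkl","wb"))
print(np.round(sensors.read_state()["ee_pos"],4))
for n in ["cell_grip","wedge_grip"]: print(n,[(np.round(d["bbox"]).tolist(),round(d["conf"],2)) for d in eyes.look_for(n,w)[:4]])
E
```

```text
[ 0.265  -0.5661  0.2226]
cell_grip []
wedge_grip [([34.0, 106.0, 165.0, 172.0], 0.88), ([118.0, 1.0, 170.0, 46.0], 0.61)]
```

View pics/w1.png

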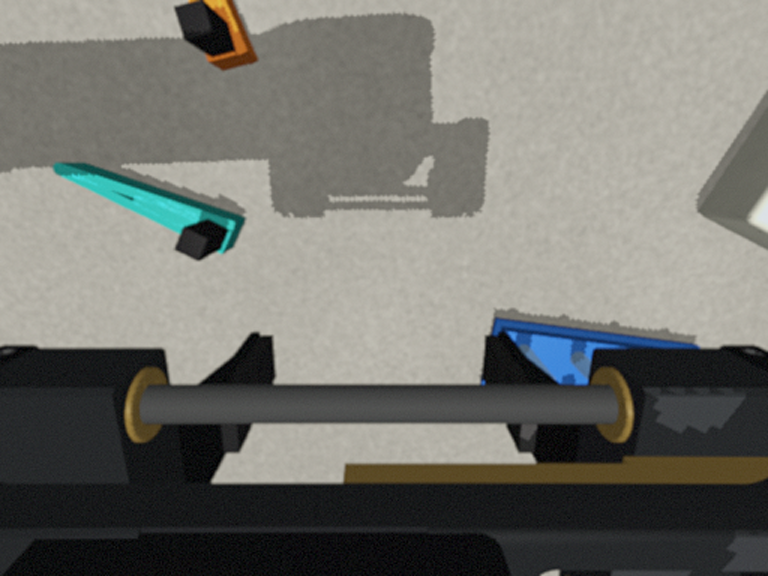

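The wrist view is blocked below row ~220 by the gripper, with image up being tool +x. It shows the turquoise look-alike at (100,140) and the big wedge's post at the top edge (140,18).

Call:
arm_command(steps=[{"slide":[0.033,0.035,0.02],"rot":[0,0,0],"grip":1},{"slide":[0.033,0.035,0.02],"rot":[0,0,0],"grip":1},{"slide":[0.033,0.035,0.02],"rot":[0,0,0],"grip":1},{"slide":[0.033,0.035,0.02],"rot":[0,0,0],"grip":1},{"slide":[0.033,0.035,0.02],"rot":[0,0,0],"grip":1},{"slide":[0.01,0.011,0.01],"rot":[0,0,0],"grip":1},{"slide":[0,0,0],"rot":[0,0,0],"grip":1},{"slide":[0,0,0],"rot":[0,0,0],"grip":1}])

```text
time: 2.15
ee_pos: [0.4385, -0.3815, 0.3317]
eef_rot: [0.976, 0.216, -0.001, -0.0]
ft_force: [-0.1, -0.1, 0.7]
width: 0.0871
grip_force: 0.0
```

```bash
python3 - <<'E'
from h import *
w=eyes.camera("wrist");save(w,"w2.png",scale=1.5)
import pickle;pickle.dump(w,open("w2.pkl","wb"))
print(np.round(sensors.read_state()["ee_pos"],4))
for n in ["cell_grip","wedge_grip"]: print(n,[(np.round(d["bbox"]).tolist(),round(d["conf"],2)) for d in eyes.look_for(n,w)[:4]])
E
```

```text
[ 0.4385 -0.3815  0.3317]
cell_grip [([263.0, 16.0, 311.0, 85.0], 0.66)]
wedge_grip [([183.0, 240.0, 234.0, 292.0], 0.77), ([116.0, 109.0, 183.0, 153.0], 0.66), ([214.0, 122.0, 250.0, 214.0], 0.64)]
```

View pics/w2.png

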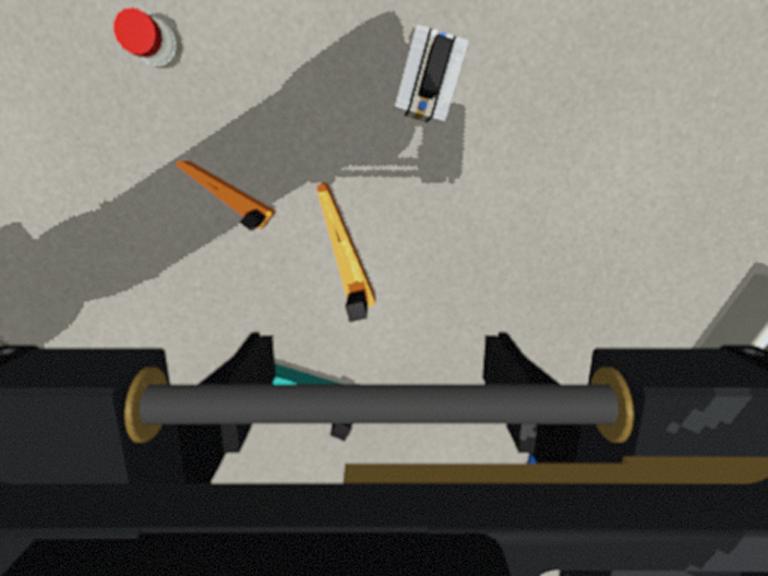

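The wrist view shows the cell at (288,48) with its black bar tilted a little, the big wedge from nose (215,125) to post (238,203), the small look-alike at (150,130) and the jar at (97,25).

```bash
cat >> h.py <<'E'
from scipy.optimize import minimize
def box(x0,x1,y0,y1,z0,z1): return np.array([[x,y,z] for x in(x0,x1) for y in(y0,y1) for z in(z0,z1)],float)/1000
BAR=[box(-8,8,-22,22,55,97)]
POST=[box(-10,10,-10,10,30,78)]
def wedge():
    b=lambda y:-13+ (31 if y<=-12 else 31-0.15*(y+12)) # x of tapered side
    return [np.array([[x,y,z] for y,xs in((-12,(-13,18)),(128,(-13,-3.5)),(133,(-10,-6))) for x in xs for z in(0,32)])/1000]
WED=wedge()
S=4
def render(p,parts,q):
    m=np.zeros((384*S,512*S),np.uint8);c,s=np.cos(q[2]),np.sin(q[2]);R=np.array([[c,-s,0],[s,c,0],[0,0,1]])
    for P in parts:
        uv=np.array([proj(p,R@v+[q[0],q[1],q[3]]) for v in P])
        h=cv2.convexHull(((uv+.5)*S).astype(np.int32));cv2.fillConvexPoly(m,h,1)
    return m
def fit(obs,q0,freez=True):
    # obs: list of (pic,parts,mask,box,ignoremask or None)
    M=[cv2.resize(m,None,fx=S,fy=S,interpolation=cv2.INTER_LINEAR)>127 for _,_,m,_ in obs]
    def cost(v):
        q=np.array(v)*[.01,.01,.1,.01];t=0
        if not freez:q[3]=q0[3]
        for (p,parts,_,b),m in zip(obs,M):
            r=render(p,parts,q)>0
            sl=(slice(b[1]*S,b[3]*S),slice(b[0]*S,b[2]*S))
            t+=1-(r[sl]&m[sl]).sum()/max(1,(r[sl]|m[sl]).sum())
        return t
    x=np.array(q0)/[.01,.01,.1,.01]
    for d in(.8,.3):
        sim=np.vstack([x]+[x+d*np.eye(4)[i] for i in range(4)])
        o=minimize(cost,x,method="Nelder-Mead",options=dict(initial_simplex=sim,maxfev=220,xatol=.003,fatol=1e-4));x=o.x
    q=x*[.01,.01,.1,.01]
    if not freez:q[3]=q0[3]
    return q,o.fun
def mask(p,kind):
    h=cv2.cvtColor(p["pixels"],cv2.COLOR_RGB2HSV)
    if kind=="black": return cv2.inRange(h,(0,0,0),(180,255,75))
    if kind=="orange": return cv2.inRange(h,(8,120,60),(28,255,255))
    if kind=="red": return cv2.inRange(h,(0,130,50),(7,255,255))|cv2.inRange(h,(173,130,50),(180,255,255))
    if kind=="blue": return cv2.inRange(h,(100,110,30),(128,255,255))
E
cat > b.py <<'E'
from h import *
import pickle;w=pickle.load(open("w2.pkl","rb"))
p=eyes.camera("top")
for fz in (False,True):
  print("cell",fit([(w,BAR,mask(w,"black"),(265,10,315,90)),]+([(p,BAR,mask(p,"black"),(350,130,390,180))] if fz else []),[.6,-.35,np.radians(-75),0],fz))
  ob=[(w,WED,mask(w,"orange"),(200,110,260,215)),(w,POST,mask(w,"black"),(220,185,255,218))]
  if fz: ob+=[(p,WED,mask(p,"orange"),(340,195,400,250)),(p,POST,mask(p,"black"),(375,225,398,246))]
  print("wedge",fit(ob,[.37,-.385,np.radians(-42),0],fz))
E
python3 b.py
```

```text
cell (array([ 0.600358  , -0.36079109, -1.4132505 ,  0.        ]), np.float64(0.19342414279004227))
wedge (array([ 0.3645394 , -0.38960395, -0.90910678,  0.        ]), np.float64(0.46954441971404615))
cell (array([ 0.60296261, -0.36084176, -1.41484544, -0.00751239]), np.float64(1.0005618247182384))
wedge (array([ 3.64365042e-01, -3.89338182e-01, -9.16381328e-01,  8.12340317e-04]), np.float64(0.9689154044353996))
```

Call:
arm_command(steps=[{"slide":[0.03,0.004,-0.03],"rot":[0,0,-5],"grip":1},{"slide":[0.03,0.003,-0.03],"rot":[0,0,-5],"grip":1},{"slide":[0.03,0.003,-0.03],"rot":[0,0,-6],"grip":1},{"slide":[0,0,0],"rot":[0,0,0],"grip":1},{"slide":[0,0,0],"rot":[0,0,0],"grip":1},{"slide":[0,0,0],"rot":[0,0,0],"grip":1},{"slide":[0,0,0],"rot":[0,0,0],"grip":1},{"slide":[0,0,0],"rot":[0,0,0],"grip":1}])

```text
time: 3.35
ee_pos: [0.5298, -0.3704, 0.2432]
eef_rot: [0.997, 0.079, 0.0, 0.0]
ft_force: [0.1, 0.2, -1.1]
width: 0.087
grip_force: 0.0
```

```bash
python3 - <<'E'
from h import *
import pickle
w=eyes.camera("wrist");w2=pickle.load(open("w2.pkl","rb"));pickle.dump(w,open("w3.pkl","wb"))
d=eyes.look_for("cell_grip",w);print(np.round(sensors.read_state()["ee_pos"],4),[(np.round(e["bbox"]),e["conf"]) for e in d])
b=[int(v) for v in d[0]["bbox"]]; B=(b[0]-2,max(0,b[1]-4),b[2]+2,min(b[3]+4,225))
q,f=fit([(w,BAR,mask(w,"black"),B)],[.601,-.361,-1.41,0],False);print(q,f)
q2,f=fit([(w,BAR,mask(w,"black"),B),(w2,BAR,mask(w2,"black"),(265,10,315,90))],q);print(q2,f)
im=w["pixels"].copy();m=render(w,BAR,q2);m=cv2.resize(m,(512,384))
c,_=cv2.findContours(m,0,1);cv2.drawContours(im,c,-1,(255,0,255),1)
w["pixels"]=im;save(w,"w3.png",(B[0]-60,0,B[2]+60,225),3)
E
```

```text
[ 0.5299 -0.3702  0.2429] [(array([232.,  77., 274., 146.]), 0.9)]
[ 0.60207604 -0.36023303 -1.46906244  0.        ] 0.23337082262210795
[ 0.60211218 -0.36048394 -1.42412798 -0.00629438] 0.4042719914314564
```

View pics/w3.png

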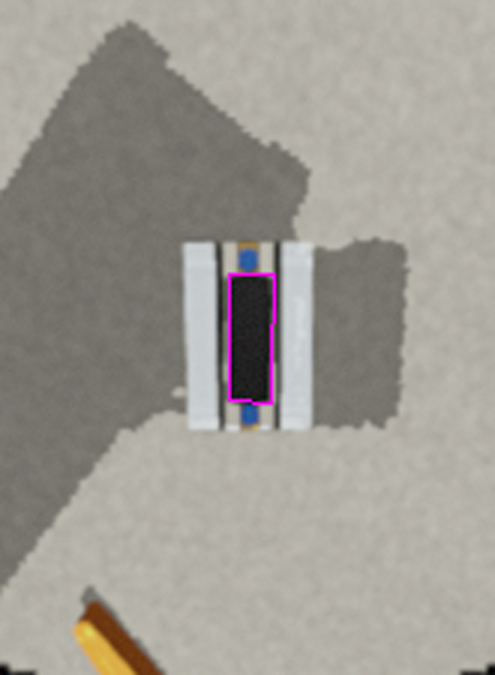

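The model outline matches the black bar, centred near px (253,112) in the full picture, and the bar is aligned with the tool. Grasping next.

Call:
arm_command(steps=[{"slide":[0.036,0.005,-0.03],"rot":[0,0,0],"grip":1},{"slide":[0.036,0.005,-0.04],"rot":[0,0,0],"grip":1},{"slide":[0,0,-0.05],"rot":[0,0,0],"grip":1},{"slide":[0,0,-0.04],"rot":[0,0,0],"grip":1},{"slide":[0,0,-0.022],"rot":[0,0,0],"grip":1},{"slide":[0,0,0],"rot":[0,0,0],"grip":0},{"slide":[0,0,0],"rot":[0,0,0],"grip":0},{"slide":[0,0,0],"rot":[0,0,0],"grip":0}], newtons=40)

```text
time: 4.45
ee_pos: [0.603, -0.3607, 0.0627]
eef_rot: [0.997, 0.079, 0.001, 0.001]
ft_force: [-0.1, -0.4, -0.4]
width: 0.0647
grip_force: 0.0
```

Call:
arm_command(steps=[{"slide":[0,0,0],"rot":[0,0,0],"grip":0},{"slide":[0,0,0],"rot":[0,0,0],"grip":0},{"slide":[0,0,0],"rot":[0,0,0],"grip":0},{"slide":[0,0,0],"rot":[0,0,0],"grip":0},{"slide":[0,0,0],"rot":[0,0,0],"grip":0},{"slide":[0,0,0],"rot":[0,0,0],"grip":0},{"slide":[0,0,0],"rot":[0,0,0],"grip":0},{"slide":[0,0,0.03],"rot":[0,0,0],"grip":0}])

```text
time: 5.45
ee_pos: [0.5998, -0.3591, 0.0873]
eef_rot: [0.997, 0.079, -0.003, -0.002]
ft_force: [0.2, -0.1, -4.7]
width: 0.0157
grip_force: 40.0
```

Call:
arm_command(steps=[{"slide":[0,0,0.05],"rot":[0,0,0],"grip":0},{"slide":[-0.002,0.03,0.05],"rot":[0,0,8],"grip":0},{"slide":[-0.002,0.03,0.05],"rot":[0,0,10],"grip":0},{"slide":[-0.002,0.04,0.01],"rot":[0,0,10],"grip":0},{"slide":[-0.002,0.04,0],"rot":[0,0,10],"grip":0},{"slide":[-0.002,0.04,0],"rot":[0,0,10],"grip":0},{"slide":[-0.002,0.04,0],"rot":[0,0,10],"grip":0},{"slide":[-0.002,0.04,0],"rot":[0,0,10],"grip":0}])

```text
time: 6.45
ee_pos: [0.5874, -0.099, 0.2499]
eef_rot: [0.78, 0.625, -0.0, -0.0]
ft_force: [0.2, 0.6, -4.3]
width: 0.0159
grip_force: 39.9
```

Call:
arm_command(steps=[{"slide":[-0.002,0.04,0],"rot":[0,0,10],"grip":0},{"slide":[-0.002,0.03,0],"rot":[0,0,10],"grip":0},{"slide":[-0.002,0.01,0],"rot":[0,0,9],"grip":0},{"slide":[0,0,0],"rot":[0,0,0],"grip":0},{"slide":[0,0,0],"rot":[0,0,0],"grip":0},{"slide":[0,0,0],"rot":[0,0,0],"grip":0},{"slide":[0,0,0],"rot":[0,0,0],"grip":0},{"slide":[0,0,0],"rot":[0,0,0],"grip":0}])

```text
time: 7.45
ee_pos: [0.582, -0.0203, 0.2506]
eef_rot: [0.602, 0.799, 0.0, 0.0]
ft_force: [0.4, -0.0, -4.9]
width: 0.0157
grip_force: 40.0
```

```bash
python3 - <<'E'
from h import *
import pickle
w=eyes.camera("wrist");pickle.dump(w,open("w4.pkl","wb"))
save(w,"w4.png",scale=1.5)
print([(np.round(e["bbox"]),e["conf"]) for e in eyes.look_for("frame",w)])
E
```

```text
[(array([207.,  31., 314., 188.]), 0.59)]
```

View pics/w4.png

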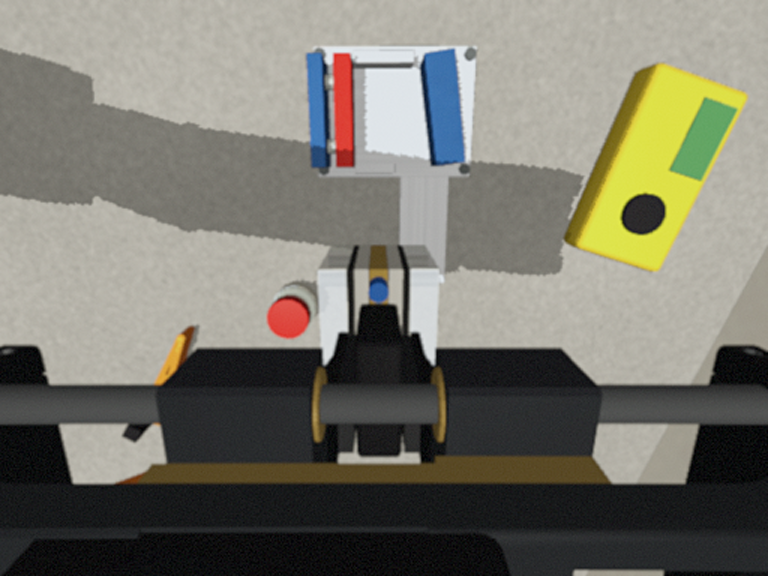

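The wrist view ahead shows the frame: red jaw at (229,73), slanted blue jaw at (296,70), plate corners near (318,31), (314,117) and (214,117). The held cell hangs at (253,200), and the jar and meter are clear of it.

```bash
cat > c.py <<'E'
from h import *
import pickle,sys
w=pickle.load(open("w4.pkl","rb"))
RED=[box(-49,-35,-42,42,10,53)]
p=eyes.camera("top")
B=(210,30,242,115)
q0=[.561,.094,.28,0]
print("wrist red",fit([(w,RED,mask(w,"red"),B)],q0,False))
print("both red",fit([(w,RED,mask(w,"red"),B),(p,RED,mask(p,"red"),(195,168,240,205))],q0,True))
c=[onz(w,u/1.5,v/1.5,.008)[:2] for u,v in((477,46),(471,176),(322,176))]
print("corners",np.round(c,4).tolist(),"ctr",(c[0]+c[2])/2,"yaw",np.degrees(np.arctan2(*(c[1]-c[2])[::-1])),np.degrees(np.arctan2(*(c[0]-c[1])[::-1]))-90, np.linalg.norm(c[1]-c[2]),np.linalg.norm(c[0]-c[1]))
# slanted face top edge
e=[onz(w,u/1.5,v/1.5,.053)[:2] for u,v in((421,56),(431,163))];print("blue inner",np.round(e,4).tolist())
s=sensors.read_state();print(s["ee_pos"],s["eef_rot"])
E
python3 c.py
```

```text
wrist red (array([0.56319789, 0.09283929, 0.27728664, 0.        ]), np.float64(0.15783315783315788))
both red (array([ 0.56327836,  0.09413587,  0.2745869 , -0.00065507]), np.float64(0.45581922401029296))
corners [[0.615, 0.1678], [0.6459, 0.0659], [0.5142, 0.0281]] ctr [0.56461282 0.09798091] yaw 15.999165824199148 16.852038541479857 0.13698770774777091 0.1064842725972508
blue inner [[0.5704, 0.137], [0.6018, 0.0652]]
[ 0.58199954 -0.02009     0.25059306] [6.01307143e-01 7.99017970e-01 3.52061684e-05 4.83022111e-05]
```

```bash
cat >> h.py <<'E'
def rect(x0,x1,y0,y1,z): P=[(x0,y0,z),(x1,y0,z),(x1,y1,z),(x0,y1,z)];return [(P[i],P[(i+1)%4]) for i in range(4)]
FR=rect(-49,-35,-42,42,53)+rect(-70,70,-54,54,8)+[((33.1,-42,53),(20.5,42,53))]+rect(-35,15,39,48,33)+rect(-35,0,-47,-39,20)+[((6,-54,8),(6,-100,8)),((50,-54,8),(50,-100,8))]
def samp(L,n=25):
    t=np.linspace(.03,.97,n)[:,None];return np.vstack([np.array(a)*(1-t)+np.array(b)*t for a,b in L])/1000
def toworld(P,q):
    c,s=np.cos(q[2]),np.sin(q[2]);return P@np.array([[c,s,0],[-s,c,0],[0,0,1]])+[q[0],q[1],q[3] if len(q)>3 else 0]
def projn(p,X):
    K=np.array(p["intrinsics"]);T=np.array(p["pose"]);c=(X-T[:3,3])@T[:3,:3];s=c[:,:2]/c[:,2:];s=s*(1+p["k1"]*(s**2).sum(1,keepdims=True))
    return s*[K[0,0],K[1,1]]+[K[0,2],K[1,2]]
def grad(p,sig):
    im=cv2.GaussianBlur(p["pixels"],(0,0),sig).astype(np.float32);g=np.sqrt((cv2.Sobel(im,-1,1,0)**2+cv2.Sobel(im,-1,0,1)**2).max(2));return np.minimum(g,np.percentile(g,97))
def edgefit(pics,P,q0,rng=(.01,.01,.06)):
    q=np.array(q0,float)
    for sig,sc in((2.5,1),(1.2,.3),(.8,.12)):
        G=[grad(p,sig) for p in pics]
        def f(v):
            X=toworld(P,q+np.array(v)*np.array(rng)*sc);t=0
            for p,g in zip(pics,G):
                uv=projn(p,X).astype(np.float32);t-=cv2.remap(g,uv[:,0:1].copy(),uv[:,1:2].copy(),1).mean()
            return t
        best=min(([a,b,c] for a in np.linspace(-1,1,9) for b in np.linspace(-1,1,9) for c in np.linspace(-1,1,7)),key=f)
        o=minimize(f,best,method="Nelder-Mead",options=dict(initial_simplex=np.array(best)+.2*np.vstack([np.zeros(3),np.eye(3)])))
        q=q+o.x*np.array(rng)*sc
    return q,o.fun
def draw(p,P,q,name,b,scale,col=(255,0,255)):
    im=cv2.resize(p["pixels"][b[1]:b[3],b[0]:b[2]],None,fx=scale,fy=scale,interpolation=cv2.INTER_CUBIC)
    for u,v in projn(p,toworld(P,q)): cv2.circle(im,(int((u-b[0]+.5)*scale),int((v-b[1]+.5)*scale)),1,col,-1)
    cv2.imwrite("pics/"+name,im[:,:,::-1])
E
python3 - <<'E'
from h import *
import pickle
w=pickle.load(open("w4.pkl","rb"))
P=samp(FR);q,f=edgefit([w],P,[.5635,.095,.28]);print(q,np.degrees(q[2]),f)
draw(w,P,q,"f4.png",(195,15,345,190),4)
# cell in hand
s=sensors.read_state();t=s["ee_pos"];a=2*np.arctan2(s["eef_rot"][1],s["eef_rot"][0]);print("a",np.degrees(a))
for n,u,v,z in(("bot",379,246,-.061),("top",379,270,-.006)):
    X=onz(w,u/1.5,v/1.5,t[2]+z)-t;print(n,"fwd",X[0]*np.cos(a)+X[1]*np.sin(a),"lat",-X[0]*np.sin(a)+X[1]*np.cos(a))
E
```

```text
[0.56279227 0.09476488 0.28323059] 16.227917563128575 -141.7063446044922
a 106.07285517182879
bot fwd 0.03425377438040418 lat -6.64823713610093e-05
top fwd 0.03479920887013173 lat 9.114729583816969e-05
```

View pics/f4.png

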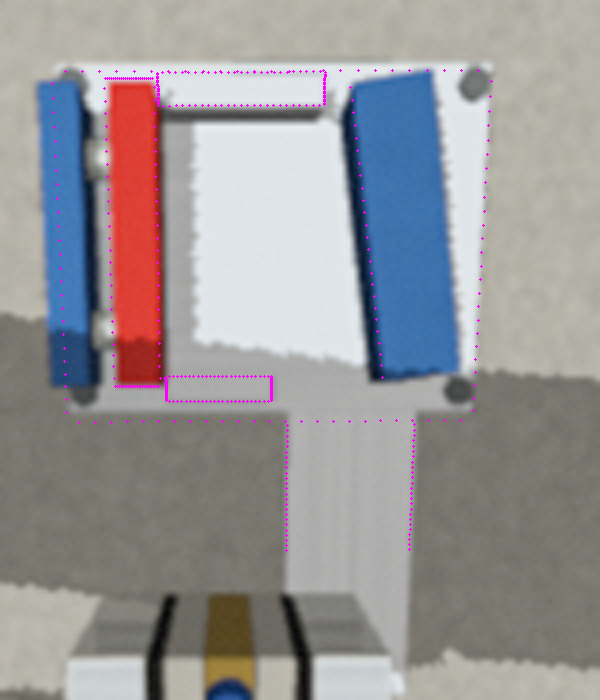

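The overlay matches the red jaw, rail, lip and slanted face within ~1 px. Only the plate outline is off by ~2 px in y, so I'll refit without it and add a second, closer wrist view.

Call:
arm_command(steps=[{"slide":[-0.015,0.05,-0.03],"rot":[0,0,0],"grip":0},{"slide":[0,0,0],"rot":[0,0,0],"grip":0},{"slide":[0,0,0],"rot":[0,0,0],"grip":0},{"slide":[0,0,0],"rot":[0,0,0],"grip":0},{"slide":[0,0,0],"rot":[0,0,0],"grip":0},{"slide":[0,0,0],"rot":[0,0,0],"grip":0},{"slide":[0,0,0],"rot":[0,0,0],"grip":0},{"slide":[0,0,0],"rot":[0,0,0],"grip":0}])

```text
time: 8.6
ee_pos: [0.567, 0.0299, 0.2206]
eef_rot: [0.601, 0.799, 0.0, -0.0]
ft_force: [0.9, 0.2, -5.2]
width: 0.0158
grip_force: 40.0
```

```bash
python3 - <<'E'
from h import *
import pickle
w=pickle.load(open("w4.pkl","rb"));v=eyes.camera("wrist");pickle.dump(v,open("w5.pkl","wb"))
q0=[.5628,.0947,.283]
FR2=FR[:4]+FR[8:17]
P=samp(FR2)
for n,l in(("w4",[w]),("w5",[v]),("both",[w,v])):
    q,f=edgefit(l,P,q0,(.008,.008,.04));print(n,np.round(q,4),np.degrees(q[2]),f)
for n,L in(("red",FR[:4]),("rail",FR[9:13]),("lip",FR[13:17])):
    q1,f=edgefit([w,v],samp(L),q,(.005,.005,.001));print(n,np.round(q1,4),f)
s=sensors.read_state();print(s["ee_pos"])
draw(v,P,q,"f5.png",(150,0,350,200),3)
E
```

```text
w4 [0.5628 0.0947 0.2811] 16.105140333775246 -157.31517028808594
w5 [0.5643 0.0931 0.2383] 13.656197696889341 -147.68817138671875
both [0.5631 0.0938 0.2818] 16.14603963969874 -304.31146240234375
red [0.5638 0.095  0.2813] -473.1617431640625
rail [0.5692 0.0876 0.2809] -298.5995178222656
lip [0.548  0.0886 0.2817] -206.61053466796875
[0.56699955 0.02988338 0.22059517]
```

View pics/f5.png

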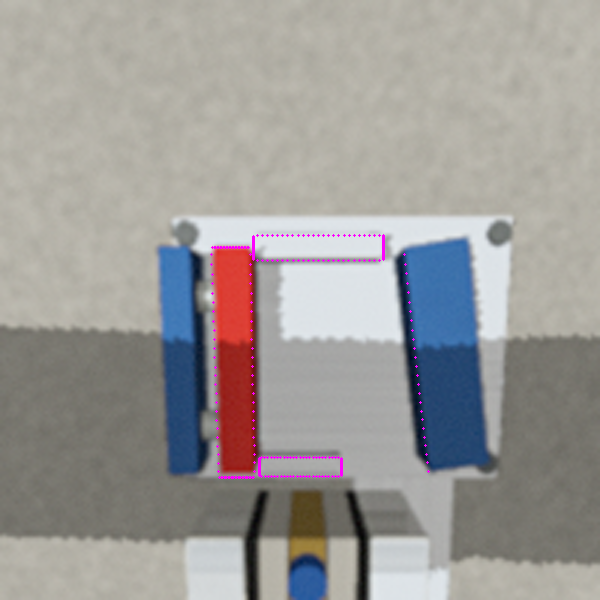

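The second view agrees with the first. Red jaw ends at rows 247–472 in the crop suggest ~1 mm more +y, so I take the frame origin as (0.5635, 0.0946) with yaw 16.15°. Moving above the seat.

Call:
arm_command(steps=[{"slide":[-0.006,0.032,0],"rot":[0,0,0],"grip":0},{"slide":[-0.0056,0.0318,0],"rot":[0,0,0],"grip":0},{"slide":[0,0,-0.03],"rot":[0,0,0],"grip":0},{"slide":[0,0,-0.03],"rot":[0,0,0],"grip":0},{"slide":[0,0,-0.03],"rot":[0,0,0],"grip":0},{"slide":[0,0,-0.005],"rot":[0,0,0],"grip":0},{"slide":[0,0,0],"rot":[0,0,0],"grip":0},{"slide":[0,0,0],"rot":[0,0,0],"grip":0}])

```text
time: 9.65
ee_pos: [0.5562, 0.094, 0.127]
eef_rot: [0.601, 0.799, 0.001, 0.001]
ft_force: [0.9, 1.0, -5.4]
width: 0.0158
grip_force: 40.0
```

Call:
arm_command(steps=[{"slide":[-0.001,0,-0.01],"rot":[0,0,0],"grip":0},{"slide":[0,0,-0.01],"rot":[0,0,0],"grip":0},{"slide":[0,0,-0.01],"rot":[0,0,0],"grip":0},{"slide":[0,0,-0.006],"rot":[0,0,0],"grip":0},{"slide":[0,0,-0.006],"rot":[0,0,0],"grip":0},{"slide":[0,0,-0.005],"rot":[0,0,0],"grip":0},{"slide":[0,0,-0.005],"rot":[0,0,0],"grip":0},{"slide":[0,0,0],"rot":[0,0,0],"grip":0}])

```text
time: 10.65
ee_pos: [0.5542, 0.0937, 0.0732]
eef_rot: [0.601, 0.799, -0.0, -0.0]
ft_force: [0.8, -0.2, -4.8]
width: 0.0154
grip_force: 40.0
```

Call:
arm_command(steps=[{"slide":[0,0,-0.002],"rot":[0,0,0],"grip":0},{"slide":[0,0,-0.002],"rot":[0,0,0],"grip":0},{"slide":[0,0,-0.001],"rot":[0,0,0],"grip":0},{"slide":[0,0,0],"rot":[0,0,0],"grip":0},{"slide":[0,0,0],"rot":[0,0,0],"grip":0},{"slide":[0,0,0],"rot":[0,0,0],"grip":0},{"slide":[0,0,0],"rot":[0,0,0],"grip":0},{"slide":[0,0,0],"rot":[0,0,0],"grip":0}])

```text
time: 11.65
ee_pos: [0.5544, 0.0937, 0.0686]
eef_rot: [0.601, 0.799, 0.0, 0.0]
ft_force: [-0.1, -0.3, -4.1]
width: 0.0152
grip_force: 40.0
```

Call:
arm_command(steps=[{"slide":[0,0,-0.001],"rot":[0,0,0],"grip":0},{"slide":[0,0,-0.001],"rot":[0,0,0],"grip":0},{"slide":[0,0,0],"rot":[0,0,0],"grip":0},{"slide":[0,0,0],"rot":[0,0,0],"grip":0},{"slide":[0,0,0],"rot":[0,0,0],"grip":0},{"slide":[0,0,0],"rot":[0,0,0],"grip":0},{"slide":[0,0,0],"rot":[0,0,0],"grip":0},{"slide":[0,0,0],"rot":[0,0,0],"grip":0}])

```text
time: 12.65
ee_pos: [0.5546, 0.0939, 0.0683]
eef_rot: [0.601, 0.799, -0.0, 0.001]
ft_force: [-9.2, -2.3, 14.8]
width: 0.0155
grip_force: 40.0
```

Call:
arm_command(steps=[{"slide":[0,0,0.001],"rot":[0,0,0],"grip":0.7},{"slide":[0,0,0],"rot":[0,0,0],"grip":0.7},{"slide":[0,0,0],"rot":[0,0,0],"grip":0.7},{"slide":[0,0,0],"rot":[0,0,0],"grip":0.7},{"slide":[0,0,0],"rot":[0,0,0],"grip":0.7},{"slide":[0,0,0.03],"rot":[0,0,0],"grip":0.7},{"slide":[0,0,0.05],"rot":[0,0,0],"grip":0.7},{"slide":[0,-0.03,0.05],"rot":[0,0,0],"grip":1}])

```text
time: 13.65
ee_pos: [0.5539, 0.0659, 0.199]
eef_rot: [0.599, 0.8, 0.001, -0.0]
ft_force: [1.4, -1.3, -0.4]
width: 0.0653
grip_force: 0.0
```

Call:
arm_command(steps=[{"slide":[0.012,-0.05,0.04],"rot":[0,0,0],"grip":1},{"slide":[0.013,-0.05,0.04],"rot":[0,0,0],"grip":1},{"slide":[0,0,0.0],"rot":[0,0,0],"grip":1},{"slide":[0,0,0],"rot":[0,0,0],"grip":1},{"slide":[0,0,0],"rot":[0,0,0],"grip":1},{"slide":[0,0,0],"rot":[0,0,0],"grip":1},{"slide":[0,0,0],"rot":[0,0,0],"grip":1},{"slide":[0,0,0],"rot":[0,0,0],"grip":1}])

```text
time: 14.65
ee_pos: [0.5783, -0.0319, 0.2741]
eef_rot: [0.601, 0.799, -0.0, -0.0]
ft_force: [-0.4, 0.7, -0.3]
width: 0.087
grip_force: 0.0
```

```bash
python3 - <<'E'
from h import *
import pickle
v=eyes.camera("wrist");pickle.dump(v,open("w6.pkl","wb"))
d=eyes.look_for("cell_grip",v);print([(np.round(e["bbox"]),e["conf"]) for e in d],sensors.read_state()["ee_pos"])
q=[.5635,.0946,.2818]
C=samp(rect(-33,17,-36,36,63)+rect(-16,0,-22,22,105))
qq,f=edgefit([v],C,q,(.008,.008,.05));dd=qq-q;R=np.array([[.9606,.2781],[-.2781,.9606]])
print("cell rel to seat+2mm, frame axes mm",R@dd[:2]*1000,"yaw",np.degrees(dd[2]))
draw(v,C,qq,"f6.png",(150,0,350,200),3)
E
```

```text
[(array([241.,  31., 283.,  96.]), 0.56)] [ 0.57833173 -0.03202566  0.274188  ]
cell rel to seat+2mm, frame axes mm [-0.49679173 -0.22181111] yaw -1.1394703843809197
```

View pics/f6.png

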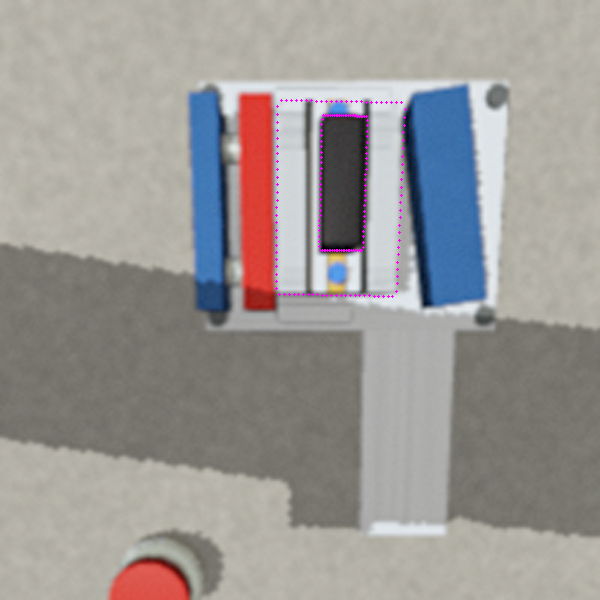

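The cell stands flat in the bay against the red jaw at crop (340,195), with its bar upright. The overlay agrees to ~1 mm and the gap to the slanted jaw is open. Next is the wedge.

Call:
arm_command(steps=[{"slide":[-0.033,-0.049,0],"rot":[0,0,-8.5],"grip":1},{"slide":[-0.033,-0.049,0],"rot":[0,0,-8.5],"grip":1},{"slide":[-0.033,-0.049,0],"rot":[0,0,-8.5],"grip":1},{"slide":[-0.033,-0.049,0],"rot":[0,0,-8.5],"grip":1},{"slide":[-0.033,-0.049,0],"rot":[0,0,-8.5],"grip":1},{"slide":[-0.033,-0.049,0],"rot":[0,0,-8.5],"grip":1},{"slide":[-0.033,-0.049,-0.02],"rot":[0,0,-8.5],"grip":1},{"slide":[-0.03,-0.05,-0.02],"rot":[0,0,-8.5],"grip":1}])

```text
time: 15.75
ee_pos: [0.3161, -0.4267, 0.2342]
eef_rot: [0.946, 0.324, 0.0, 0.001]
ft_force: [0.8, 0.6, -0.2]
width: 0.0871
grip_force: 0.0
```

Call:
arm_command(steps=[{"slide":[0,0,0],"rot":[0,0,0],"grip":1},{"slide":[0,0,0],"rot":[0,0,0],"grip":1},{"slide":[0,0,0],"rot":[0,0,0],"grip":1},{"slide":[0,0,0],"rot":[0,0,0],"grip":1},{"slide":[0,0,0],"rot":[0,0,0],"grip":1},{"slide":[0,0,0],"rot":[0,0,0],"grip":1},{"slide":[0,0,0],"rot":[0,0,0],"grip":1},{"slide":[0,0,0],"rot":[0,0,0],"grip":1}])

```text
time: 16.75
ee_pos: [0.3173, -0.425, 0.2342]
eef_rot: [0.945, 0.326, 0.0, 0.0]
ft_force: [0.2, 0.4, -0.8]
width: 0.0867
grip_force: 0.0
```

```bash
python3 - <<'E'
from h import *
import pickle
w2=pickle.load(open("w2.pkl","rb"));v=eyes.camera("wrist");pickle.dump(v,open("w7.pkl","wb"))
d=eyes.look_for("wedge_grip",v);print([(np.round(e["bbox"]),round(e["conf"],2)) for e in d],sensors.read_state()["ee_pos"])
u=projn(v,np.array([[.3645,-.3894,.078]]))[0];print(u)
B=(int(u[0])-25,max(0,int(u[1])-25),int(u[0])+25,min(int(u[1])+30,228))
n=projn(v,np.array([[.4445,-.287,.03]]))[0]
W=(int(min(u[0],n[0]))-40,max(0,int(min(u[1],n[1]))-25),int(max(u[0],n[0]))+40,B[3])
O=[(v,WED,mask(v,"orange"),W),(v,POST,mask(v,"black"),B)]
q,f=fit(O,[.3645,-.3894,-.91,0],False);print(q,np.degrees(q[2]),f,B,W)
q2,f=fit(O+[(w2,WED,mask(w2,"orange"),(200,110,260,215)),(w2,POST,mask(w2,"black"),(220,185,255,218))],q);print(q2,np.degrees(q2[2]),f)
E
```

```text
[(array([132., 160., 234., 247.]), 0.95), (array([241.,   4., 268., 135.]), 0.75), (array([152.,   2., 196.,  41.]), 0.62)] [ 0.31731776 -0.42507135  0.23417588]
[252.7424209  125.61468899]
[ 0.36459818 -0.39042728 -0.90006725  0.        ] -51.570054619051206 0.3682199335938614 (227, 100, 277, 155) (184, 0, 292, 155)
[ 0.36359437 -0.39076712 -0.90373646 -0.00800274] -51.78028477308672 0.7782401095437869
```

Call:
arm_command(steps=[{"slide":[0.023,0.017,-0.03],"rot":[0,0,0],"grip":0.5},{"slide":[0.024,0.0175,-0.03],"rot":[0,0,0],"grip":0.5},{"slide":[0,0,-0.04],"rot":[0,0,0],"grip":0.5},{"slide":[0,0,-0.03],"rot":[0,0,0],"grip":0.5},{"slide":[0,0,-0.02],"rot":[0,0,0],"grip":0.5},{"slide":[0,0,-0.02],"rot":[0,0,0],"grip":0.5},{"slide":[0,0,-0.02],"rot":[0,0,0],"grip":0.5},{"slide":[0,0,-0.007],"rot":[0,0,0],"grip":0.5}], newtons=40)

```text
time: 17.85
ee_pos: [0.3639, -0.3901, 0.0362]
eef_rot: [0.945, 0.326, -0.0, -0.001]
ft_force: [-0.6, 0.3, 0.1]
width: 0.0435
grip_force: 0.0
```

Call:
arm_command(steps=[{"slide":[0,0,0],"rot":[0,0,0],"grip":0},{"slide":[0,0,0],"rot":[0,0,0],"grip":0},{"slide":[0,0,0],"rot":[0,0,0],"grip":0},{"slide":[0,0,0],"rot":[0,0,0],"grip":0},{"slide":[0,0,0],"rot":[0,0,0],"grip":0},{"slide":[0,0,0],"rot":[0,0,0],"grip":0},{"slide":[0,0,0],"rot":[0,0,0],"grip":0},{"slide":[0,0,0],"rot":[0,0,0],"grip":0}])

```text
time: 18.85
ee_pos: [0.3646, -0.3909, 0.0377]
eef_rot: [0.945, 0.326, 0.0, 0.0]
ft_force: [-1.5, 0.3, 4.9]
width: 0.0197
grip_force: 40.0
```

Call:
arm_command(steps=[{"slide":[0,0,0.05],"rot":[0,0,0],"grip":0},{"slide":[0,0,0.05],"rot":[0,0,0],"grip":0},{"slide":[0.036,0.036,0],"rot":[0,0,8.5],"grip":0},{"slide":[0.036,0.036,0],"rot":[0,0,8.5],"grip":0},{"slide":[0.036,0.036,0],"rot":[0,0,8.5],"grip":0},{"slide":[0.036,0.036,0],"rot":[0,0,8.5],"grip":0},{"slide":[0.036,0.036,0],"rot":[0,0,8.5],"grip":0},{"slide":[0.036,0.036,0],"rot":[0,0,8.5],"grip":0}])

```text
time: 19.85
ee_pos: [0.581, -0.1734, 0.1368]
eef_rot: [0.711, 0.703, -0.0, -0.0]
ft_force: [0.9, -0.5, -1.2]
width: 0.0193
grip_force: 40.0
```

Call:
arm_command(steps=[{"slide":[0.036,0.036,0],"rot":[0,0,8.5],"grip":0},{"slide":[0.0355,0.0353,0],"rot":[0,0,8.6],"grip":0},{"slide":[0,0,0],"rot":[0,0,0],"grip":0},{"slide":[0,0,0],"rot":[0,0,0],"grip":0},{"slide":[0,0,0],"rot":[0,0,0],"grip":0},{"slide":[0,0,0],"rot":[0,0,0],"grip":0},{"slide":[0,0,0],"rot":[0,0,0],"grip":0},{"slide":[0,0,0],"rot":[0,0,0],"grip":0}])

```text
time: 20.85
ee_pos: [0.6518, -0.1035, 0.1373]
eef_rot: [0.601, 0.799, 0.0, 0.0]
ft_force: [0.2, 0.2, -1.6]
width: 0.0199
grip_force: 40.0
```

```bash
cat > d.py <<'E'
from h import *
import pickle
v=eyes.camera("wrist");pickle.dump(v,open("w8.pkl","wb"))
s=sensors.read_state();t=np.array(s["ee_pos"]);a=2*np.arctan2(s["eef_rot"][1],s["eef_rot"][0]);print(t,np.degrees(a))
F=np.array([.5635,.0946]);yaw=.2818;R=np.array([[np.cos(yaw),np.sin(yaw)],[-np.sin(yaw),np.cos(yaw)]])
print("tcp frame mm",R@(t[:2]-F)*1000,"underside",t[2]-.0375)
# wedge in hand: orange fit at fixed z, visible area only
top=WED[0][[1,3,5,7,9,11]] if 0 else WED[0]
m=mask(v,"orange");m[230:]=0
b=(150,0,350,215)
q,f=fit([(v,WED,m,b)],[t[0],t[1],a-np.pi/2,t[2]-.0375],False)
print("wedge frame",R@(q[:2]-F)*1000,"yaw rel frame",np.degrees(q[2]-yaw),"iou",1-f)
P=samp(FR[:4]+FR[8:9]);qf,g=edgefit([v],P,[*F,yaw],(.006,.006,.02));print("frame refit",np.round(qf,4),g)
# jar and cell
E
python3 d.py
```

```text
[ 0.65177677 -0.10342273  0.13731162] 106.17086702169274
tcp frame mm [  29.72764709 -214.76046727] underside 0.09981161607272496
wedge frame [  29.5782766  -216.78523959] yaw rel frame 0.3281412945422968 iou 0.9658523042754026
frame refit [0.555  0.0861 0.2534] 0.0
```

Call:
arm_command(steps=[{"slide":[0,0,-0.03],"rot":[0,0,0],"grip":0},{"slide":[0,0,-0.03],"rot":[0,0,0],"grip":0},{"slide":[0,0,-0.018],"rot":[0,0,0],"grip":0},{"slide":[0,0,-0.008],"rot":[0,0,0],"grip":0},{"slide":[0,0,-0.003],"rot":[0,0,0],"grip":0},{"slide":[0,0,-0.002],"rot":[0,0,0],"grip":0},{"slide":[0,0,0],"rot":[0,0,0],"grip":0},{"slide":[0,0,0],"rot":[0,0,0],"grip":0}])

```text
time: 21.9
ee_pos: [0.6521, -0.1033, 0.0467]
eef_rot: [0.601, 0.8, 0.0, 0.0]
ft_force: [-0.0, 1.0, -1.4]
width: 0.0198
grip_force: 40.0
```

Call:
arm_command(steps=[{"slide":[-0.0056,0.0192,0],"rot":[0,0,0],"grip":0},{"slide":[-0.0056,0.0192,0],"rot":[0,0,0],"grip":0},{"slide":[-0.0042,0.0144,0],"rot":[0,0,0],"grip":0},{"slide":[-0.0028,0.0096,0],"rot":[0,0,0],"grip":0},{"slide":[-0.0028,0.0096,0],"rot":[0,0,0],"grip":0},{"slide":[-0.0028,0.0096,0],"rot":[0,0,0],"grip":0},{"slide":[0,0,0],"rot":[0,0,0],"grip":0},{"slide":[0,0,0],"rot":[0,0,0],"grip":0}])

```text
time: 22.9
ee_pos: [0.6281, -0.0222, 0.0462]
eef_rot: [0.601, 0.799, -0.0, 0.0]
ft_force: [0.1, 0.1, -1.9]
width: 0.0197
grip_force: 40.0
```

```bash
cat > st.py <<'E'
from h import *
s=sensors.read_state();t=np.array(s["ee_pos"]);F=np.array([.5635,.0946]);y=.2818;R=np.array([[np.cos(y),np.sin(y)],[-np.sin(y),np.cos(y)]])
print("t",s["time"],"frame",R@(t[:2]-F)*1000,t[2],"F",R@np.array(s["ft_force"])[:2],s["ft_force"][2],"tz",s["torque"])
E
python3 st.py
```

```text
t 22.9 frame [  29.60235584 -130.19513399] 0.04618956105367786 F [0.13522685 0.11207875] -1.8949081839325423 tz [-0.01948691 -0.1616477  -0.06943639]
```

Call:
arm_command(steps=[{"slide":[-0.0013,0.0028,-0.0005],"rot":[0,0,0],"grip":0},{"slide":[-0.0013,0.0028,0],"rot":[0,0,0],"grip":0},{"slide":[-0.0013,0.0028,0],"rot":[0,0,0],"grip":0},{"slide":[-0.0013,0.0028,0],"rot":[0,0,0],"grip":0},{"slide":[0,0,0],"rot":[0,0,0],"grip":0},{"slide":[0,0,0],"rot":[0,0,0],"grip":0},{"slide":[0,0,0],"rot":[0,0,0],"grip":0},{"slide":[0,0,0],"rot":[0,0,0],"grip":0}], newtons=30)

```text
time: 23.9
ee_pos: [0.6229, -0.0099, 0.0458]
eef_rot: [0.6, 0.8, 0.0, -0.0]
ft_force: [1.8, 3.3, 0.4]
width: 0.0199
grip_force: 30.0
```

```bash
python3 st.py
```

```text
t 23.9 frame [  28.02576981 -116.8872233 ] 0.045844513896285424 F [2.64223121 2.67011591] 0.35536989899578186 tz [ 0.72993561 -0.62483103 -0.20806935]
```

Call:
arm_command(steps=[{"slide":[-0.0008,0.0018,0],"rot":[0,0,0],"grip":0},{"slide":[-0.0008,0.0018,0],"rot":[0,0,0],"grip":0},{"slide":[-0.0008,0.0018,0],"rot":[0,0,0],"grip":0},{"slide":[-0.0008,0.0018,0],"rot":[0,0,0],"grip":0},{"slide":[0,0,0],"rot":[0,0,0],"grip":0},{"slide":[0,0,0],"rot":[0,0,0],"grip":0},{"slide":[0,0,0],"rot":[0,0,0],"grip":0},{"slide":[0,0,0],"rot":[0,0,0],"grip":0}])

```text
time: 24.9
ee_pos: [0.62, -0.0036, 0.0459]
eef_rot: [0.601, 0.799, 0.0, 0.0]
ft_force: [5.2, -2.1, 1.1]
width: 0.0197
grip_force: 30.0
```

```bash
python3 st.py
```

```text
t 24.9 frame [  26.9746926  -110.03976303] 0.045903548990043674 F [ 4.3839561  -3.42108831] 1.135439628689317 tz [-0.20771345 -1.20057149 -0.2608764 ]
```

Call:
arm_command(steps=[{"slide":[-0.0007,0.0018,0],"rot":[0,0,0],"grip":0},{"slide":[-0.0007,0.0018,0],"rot":[0,0,0],"grip":0},{"slide":[-0.0007,0.0018,0],"rot":[0,0,0],"grip":0},{"slide":[-0.0007,0.0018,0],"rot":[0,0,0],"grip":0},{"slide":[0,0,0],"rot":[0,0,0],"grip":0},{"slide":[0,0,0],"rot":[0,0,0],"grip":0},{"slide":[0,0,0],"rot":[0,0,0],"grip":0},{"slide":[0,0,0],"rot":[0,0,0],"grip":0}])

```text
time: 25.9
ee_pos: [0.6176, 0.0019, 0.0461]
eef_rot: [0.601, 0.799, -0.0, 0.001]
ft_force: [5.4, -5.2, 3.1]
width: 0.0201
grip_force: 30.0
```

```bash
python3 st.py
```

```text
t 25.9 frame [  26.13640884 -104.11452915] 0.04613581438721122 F [ 3.79405455 -6.47105525] 3.1052170318953856 tz [-1.19281084 -1.22864545 -0.1644177 ]
```

Call:
arm_command(steps=[{"slide":[-0.0006,0.0018,0],"rot":[0,0,0],"grip":0},{"slide":[-0.0006,0.0018,0],"rot":[0,0,0],"grip":0},{"slide":[-0.0006,0.0018,0],"rot":[0,0,0],"grip":0},{"slide":[0,0,0],"rot":[0,0,0],"grip":0},{"slide":[0,0,0],"rot":[0,0,0],"grip":0},{"slide":[0,0,0],"rot":[0,0,0],"grip":0},{"slide":[0,0,0],"rot":[0,0,0],"grip":0},{"slide":[0,0,0],"rot":[0,0,0],"grip":0}], newtons=45)

```text
time: 26.9
ee_pos: [0.616, 0.0055, 0.0463]
eef_rot: [0.602, 0.799, -0.001, 0.002]
ft_force: [4.1, -10.9, 5.1]
width: 0.0198
grip_force: 45.0
```

```bash
python3 st.py
```

```text
t 26.9 frame [  25.64442918 -100.22013754] 0.0463496914522369 F [  0.94203031 -11.60196738] 5.140730711852938 tz [-2.09897589 -1.13349141 -0.06504771]
```

Call:
arm_command(steps=[{"slide":[-0.0006,0.0018,0],"rot":[0,0,0],"grip":0},{"slide":[-0.0006,0.0018,0],"rot":[0,0,0],"grip":0},{"slide":[0,0,0],"rot":[0,0,0],"grip":0},{"slide":[0,0,0],"rot":[0,0,0],"grip":0},{"slide":[0,0,0],"rot":[0,0,0],"grip":0},{"slide":[0,0,0],"rot":[0,0,0],"grip":0},{"slide":[0,0,0],"rot":[0,0,0],"grip":0},{"slide":[0,0,0],"rot":[0,0,0],"grip":0}])

```text
time: 27.9
ee_pos: [0.6149, 0.0079, 0.0464]
eef_rot: [0.602, 0.798, -0.002, 0.002]
ft_force: [3.5, -13.9, 6.4]
width: 0.0197
grip_force: 45.0
```

```bash
python3 st.py
```

```text
t 27.9 frame [ 25.26533219 -97.53801457] 0.04644399796435593 F [ -0.48421503 -14.32965975] 6.406603055321352 tz [-2.63787852 -1.01388612 -0.09270519]
```

Call:
arm_command(steps=[{"slide":[-0.0003,0.001,0],"rot":[0,0,0],"grip":0},{"slide":[0,0,0],"rot":[0,0,0],"grip":0},{"slide":[0,0,0],"rot":[0,0,0],"grip":0.6},{"slide":[0,0,0],"rot":[0,0,0],"grip":0.6},{"slide":[0,0,0],"rot":[0,0,0],"grip":0.6},{"slide":[0,0,0],"rot":[0,0,0],"grip":0.6},{"slide":[0,0,0.02],"rot":[0,0,0],"grip":0.6},{"slide":[0,0,0.05],"rot":[0,0,0],"grip":0.6}])

```text
time: 28.9
ee_pos: [0.6122, 0.0139, 0.1157]
eef_rot: [0.6, 0.8, -0.001, -0.002]
ft_force: [0.5, -0.0, 0.7]
width: 0.052
grip_force: 0.0
```

Call:
arm_command(steps=[{"slide":[0,0,0.05],"rot":[0,0,0],"grip":0.6},{"slide":[-0.02,-0.02,0.06],"rot":[0,0,0],"grip":1},{"slide":[-0.02,-0.02,0.05],"rot":[0,0,0],"grip":1},{"slide":[0,0,0],"rot":[0,0,0],"grip":1},{"slide":[0,0,0],"rot":[0,0,0],"grip":1},{"slide":[0,0,0],"rot":[0,0,0],"grip":1},{"slide":[0,0,0],"rot":[0,0,0],"grip":1},{"slide":[0,0,0],"rot":[0,0,0],"grip":1}])

```text
time: 29.9
ee_pos: [0.5746, -0.0246, 0.2717]
eef_rot: [0.6, 0.8, -0.0, -0.001]
ft_force: [-0.3, 0.9, -0.3]
width: 0.087
grip_force: 0.0
```

```bash
python3 - <<'E'
from h import *
import pickle
v=eyes.camera("wrist");w6=pickle.load(open("w6.pkl","rb"));w5=pickle.load(open("w5.pkl","rb"));pickle.dump(v,open("w9.pkl","wb"))
s=sensors.read_state();print(s["ee_pos"],s["ft_force"])
F=np.array([.5635,.0946]);yaw=.2818;R=np.array([[np.cos(yaw),np.sin(yaw)],[-np.sin(yaw),np.cos(yaw)]])
# red inner edge & gap to backing: compare along frame-x profile at several y, z=53, before/after
x=np.arange(-75,-20,.25)
for n,p in(("w5",w5),("w6",w6),("w9",v)):
    hs=cv2.cvtColor(p["pixels"],cv2.COLOR_RGB2HSV);a=p["pixels"].astype(np.float32);red=(a[:,:,0]-a[:,:,2]).astype(np.float32)
    out=[]
    for y in range(-34,35,4):
        X=np.c_[x,np.full_like(x,y),np.full_like(x,53)]/1000
        uv=projn(p,toworld(X,[*F,yaw])).astype(np.float32)
        r=cv2.remap(red,uv[:,:1].copy(),uv[:,1:].copy(),1)[:,0];r2=r/r.max();k=np.where(r2>.5)[0];bl=np.where(r<-.3*abs(r.min()))[0]
        bl=np.where(r2<-.25*abs(r2.min())*1.5)[0];bl=bl[x[bl]<-45]
        out.append((x[k[0]],x[k[-1]],x[bl[-1]] if len(bl) else np.nan))
    o=np.nanmedian(out,0);print(n,"red outer,inner, backing edge",o,"backing-to-red inner",o[1]-o[2],np.round(np.array(out)[[0,8,17],1],1))
C=samp(rect(-35,15,-36,36,63)+rect(-18,-2,-22,22,105));qq,f=edgefit([v],C,[*F,yaw],(.008,.008,.04));d=qq-[*F,yaw];print("cell rel seat",R@d[:2]*1000,np.degrees(d[2]))
save(v,"w9.png",(120,0,380,260),3*.77)
E
```

```text
[ 0.57465576 -0.02470871  0.27181812] [ 0.14347589  0.53986157 -0.5073817 ]
w5 red outer,inner, backing edge [-48.5  -35.   -55.75] backing-to-red inner 20.75 [-35.  -34.8 -34.8]
w6 red outer,inner, backing edge [-48.75  -35.75  -56.125] backing-to-red inner 20.375 [-35.5 -35.8 -35.5]
w9 red outer,inner, backing edge [-51.5  -39.   -56.25] backing-to-red inner 17.25 [-38.  -39.  -39.5]
cell rel seat [-2.50535405  2.65601516] -0.28150338046634776
```

View pics/w9.png

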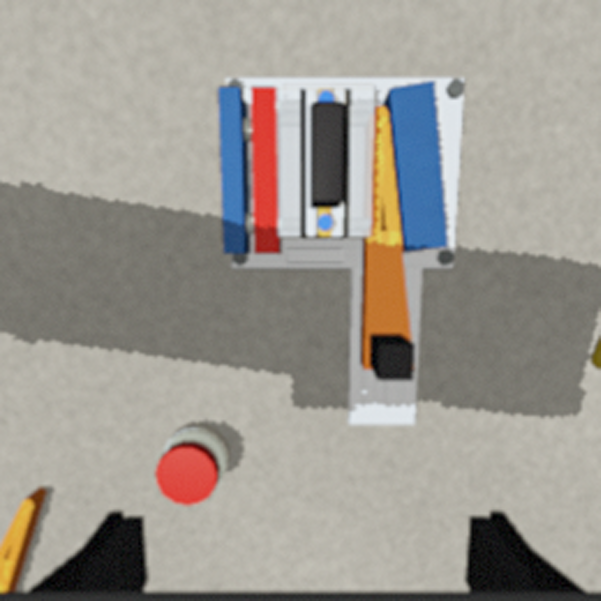

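The final view shows the wedge jammed between the cell and the slanted jaw, with its post at crop (391,357). The red jaw is squeezed back ~3 mm, the cell is upright, the gripper is clear and the jar is undisturbed.

```bash
python3 -c "
from bench import order;print(order.close_job())"
```

```text
the job is handed in; nothing more can be done
None
```

The cell is standing upright in the clamp frame with the orange wedge jammed beside it, the stop jaw squeezed back about 3 mm by my camera measurement, the gripper clear, and the job was handed in at about 30 s.

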